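# Dial open the shop's strongbox

### The job

Open the steel strongbox on the counter. Its dial is marked like a clock, with twelve o'clock at the double mark on the hinge side: wind it anticlockwise at least two full turns and stop on 8, turn clockwise past 11 once and stop on 11 the second time it comes round, then turn gently anticlockwise until, some way on, the bolt draws and the dial comes up solid; do not force it there. Let go of the dial, lift the lid right up by its bar and leave it standing open, with the other things on the counter undisturbed.

Things in the scene. Friction and masses are not known exactly. Their poses are not given: they have to be found in the camera images.
- strongbox: grey steel strongbox, 170 (x) x 220 (y) x 90 mm, bolted to the counter through two lugs; origin under its middle; its x axis runs from the lift bar (front) to the lid's hinge (back), z up. Its two-wheel dial lock sits in the lid. The wheels are dragged by pins with nearly a full turn of lost motion each; how they stand at the start is not known.
- dial_centre (a point): point on the dial's axis, at the top of the flat black ring (106 mm across) on the lid. The steel dial in it is 83 mm across, its face 8 mm above this point. The ring bears twelve clock marks, hours running clockwise seen from above; six o'clock lies towards the lift bar
- twelve_mark (a point): end of the white double line on the lid, beyond the ring, that marks twelve o'clock; 69 mm from the dial's axis along the box's +x, on the lid's top
- dial (a joint): angle of the dial in rad: 0 with its pointer line (and the crank knob on that line) at twelve o'clock, growing clockwise seen from above, 0.5236 (30 degrees) an hour, counting on through full turns without limit. It stays where left. Each number must be met within about 0.15 rad. Turning takes about 1.5 N at the knob, 3 N when both wheels are dragged
- crank_knob (a point): centre (half-way up) of the black crank knob on the dial: upright, 16 mm in diameter, 30 mm high, its axis 30 mm from the dial's axis, its foot 3 mm clear of the dial's face; this point is 18 mm above that face. It spins freely on its stud, so it can be led round in a circle without turning the hand
- lock_case: steel case of the lock, 78 x 78 x 30 mm, screwed under the lid and out of sight, with the bolt in it; origin on the dial's axis at the lid's underside. With both numbers set, the last anticlockwise turn brings the dial's own gate under the spring bolt: it snaps back out of its strike and, within about 0.4 rad more, holds the dial solid. Nothing else shows that it is open
- six_mark (a point): six o'clock on the edge of the ring. The dial comes up solid with its pointer on this side, but where differs each time: anywhere between half past 7 and 3. There the bolt takes about 1.2 times the force at the knob; the bolt and dial stand up to 35 N, turned or pulled harder (or the locked lid wrenched) the lock is damaged
- lid (a joint): angle of the lid in rad: 0 shut, growing as its front rises, stop at 1.3; a stiff hinge holds it wherever it is left. Lifting takes about 9 N at the bar
- lid_hinge (a point): middle of the lid's hinge axis (along the box's y), at the back upper edge, 90 mm above the counter
- lift_bar (a point): middle of the lid's lift bar: round steel bar along the box's y, 10 mm thick, 88 mm of it straight, 212 mm in front of the hinge axis and 6 mm above it (lid shut); 34 mm of open space between the bar and the lid's front edge
- wrench: steel adjustable wrench, 220 mm long, lying on the counter in front of the box; origin under its middle
- tape_measure: tape measure, 82 mm long and 68 mm high, standing on the counter; origin under its middle
- padlock: brass padlock, 69 x 45 x 18 mm, lying to the right of the box; origin under its middle
- pliers: pliers, 186 mm long, lying to the right; origin under their middle

How it is judged:
At the end, for the whole second after the job is handed in: the lid stands open by itself, at rest, by more than 1.0 rad (57 degrees) (value of joint lid above 1 rad and velocity of joint lid between -0.05 and 0.05 rad/s); the robot touches nothing.
It fails at once if the lock was forced: the dial turned, or the lid wrenched, against the bolt with more than 35 N on it (contact force between lock_case and anything else above 35 N).
It fails at once if a thing on the counter was moved by more than 30 mm (distance of any of wrench, tape_measure, padlock, pliers from where it was at the start of the episode above 0.03 m).
It also fails if it takes over 72 s, if anything falls off the work surface, if the arm or the gripper's body presses on something with over 40 N, if the wrist force passes 120 N, or if a joint passes its speed limit or range.

### The arm

A 7-joint arm with a two-finger parallel gripper is mounted at the origin on a cart in front of the work surface, level with it; the furniture and walls round the work are solid. World frame = base frame: x ahead of the robot, y to its left, z up, the work surface at z = 0. Lengths are in m, angles in rad, forces in N, time in s.
With the tool pointing down it reaches from about 0.4 to 0.85 m from the base axis. Payload 10.4 kg.
Tool frame: the origin (TCP) lies between the finger pads; the fingertips stand 11 mm ahead of it and the grasp point (between the pads) lies 8 mm behind it; z points along the fingers, y is the line along which they close (so a half turn about z gives the same grasp; the last joint's range is limited). The gripper opens to 87 mm and grips with 3 to 60 N. Pads are 19 mm wide; open, the fingers measure 117 mm over their backs; the gripper's body (75 mm by 190 mm) begins 51 mm behind the grasp point.
Start: joints at [1.14, 0.332, -0.065, 1.46, 0.022, 1.35, -0.088], TCP at [0.248, -0.574, 0.234] pointing down, gripper open.
Joint ranges: [-2.6, 2.6], [-0.5, 2.12], [-1.47, 1.34], [0.16, 2.42], [-1.27, 4.41], [0.06, 2.06], [-2.6, 2.6]. Speed limits (rad/s): [2.22, 2.22, 2.79, 2.79, 3.14, 3.14, 3.14].

### API

Orientations are given as [roll, pitch, yaw] about the fixed x, y, z axes, in that order (R = Rz(yaw) Ry(pitch) Rx(roll)).
In Python, from station import r gives the robot as it stands.
- The arm moves only by the tool play_rows, never from a script. Its argument "increments" is a list of rows, each a list of 4 numbers: the shift along the tool's x, y, z in mm, then the turn about the tool's z in degrees. In form: [[tx, ty, tz, spin], ...]. A call has 1 to 12 rows; each row is the pose to reach, as a shift and turn from the pose commanded when the call began, along the tool's axes at that moment; what a row does not reach only later rows make up. A row lasts 1/12 s, in which the tool goes at most 41.7 mm and 7.16 degrees, less where a joint would pass 70% of its speed; a pose out of reach is approached as far as the arm can. A call with a gripper value outside its range is refused whole. "jaw" is the gripper's target within -1 to 1 (fully open at 1, half-way at 0, shut at -1), set as the call begins (left out, the last holds). The fingers move at their own pace and stop on an object; "newtons" is the grip in N (left out, the last holds). Time passes only in rows, so rows that repeat a pose let the fingers close. It gives the time, the measured TCP pose, the force, the opening and the grip force at its end, in the units of the state.
- r.observe(): the state, without advancing time (a new reading comes with each control period).
- r.snapshot(name): name is "scene" or "side" or "wrist"; returns a dict with "img" (384x512x3 uint8, red, green, blue), "mtx" (3x3 intrinsics, pixels), "position" and "attitude" of the camera in the world; the wrist camera has in their place "hand_eye" (4x4, takes a point from camera to tool coordinates, whose origin is the TCP and whose axes are the flange's). Camera axes: x right, y down, z forward; pixel columns grow to the right and rows downward; lengths in m; the calibration is good to about 2 mm. A picture is of the moment at which its call begins: read the wrist's pose just before it. There is no depth.
- r.close_job(): hands the job in; it is judged then, once.
The state is a dict: "clock": time; "joint_pos": joint angles; "joint_vel": joint speeds; "effort": joint torques, N m; "position": TCP position; "tool_rot": TCP orientation; "contact_force": force on the tool from outside, world axes, zero at the start; "ft_torque": the same for the moment, N m; "finger_gap": finger opening in m; "gripper_force": force on a finger pad.
Only numpy, scipy, OpenCV 4.12 (cv2) and the standard library are available. Lean on these libraries where they do the work, as an engineer would, in place of code of your own. Each camera call takes 0.05 s, during which the arm holds its last target. There are 200 camera calls.

## Working session

There is one attempt and no reset: what is moved stays moved. The work goes in short steps, Python scripts to look and compute and a tool call to move; the robot and the scene stay as the last step left them, time stands still between calls to the robot, and variables do not carry over. Pictures are saved under pics/ and viewed, at most 10 in all, crops included, and the job is handed in when it is done.

Besides the shell and the picture viewer there is one more tool, called by a JSON object that holds its "fn" and its "kwargs". play_rows: Moves the arm, as the interface text tells. Its arguments: {"type":"object","properties":{"increments":{"type":"array"},"jaw":{"type":"number"},"newtons":{"type":"number"}},"required":["increments"]}

```bash
mkdir -p pics
python3 - <<'E'
from station import r
import cv2,numpy as np
o=r.observe()
for k in o: print(k,np.round(o[k],3))
for n in("scene","side"):
    s=r.snapshot(n);cv2.imwrite(f"pics/{n}0.png",cv2.resize(s["img"][...,::-1],(800,600),interpolation=cv2.INTER_CUBIC))
    print(n,s["mtx"],s["position"],s["attitude"])
E
```

```text
clock 0.0
joint_pos [ 1.14   0.333 -0.065  1.461  0.022  1.35  -0.088]
joint_vel [-0.     0.001 -0.001 -0.001  0.001 -0.001  0.002]
effort [ 0.0000e+00 -6.2324e+01  2.5000e-02 -3.8990e+01 -6.1000e-02  4.0000e-02
  0.0000e+00]
position [ 0.248 -0.573  0.233]
tool_rot [-3.14   0.     0.408]
contact_force [-0.585  0.153 -0.405]
ft_torque [-0.004 -0.001  0.009]
gripper_force 0.0
finger_gap 0.087
scene [[496.13449102   0.         253.01809386]
 [  0.         496.13449102 192.55284473]
 [  0.           0.           1.        ]] [0.06801206 0.63922388 0.99210067] [-2.35931589  0.01820227 -2.59430069]
side [[487.77120365   0.         248.8180676 ]
 [  0.         487.77120365 194.14390169]
 [  0.           0.           1.        ]] [0.17653749 0.84986018 0.70103085] [-2.10590966  0.0191569  -2.80022739]
```

View pics/scene0.png

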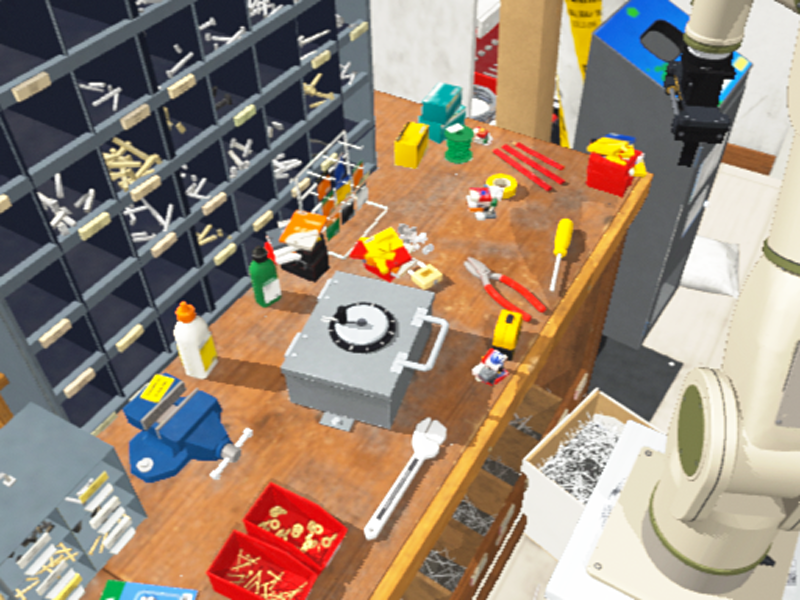

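View pics/side0.png

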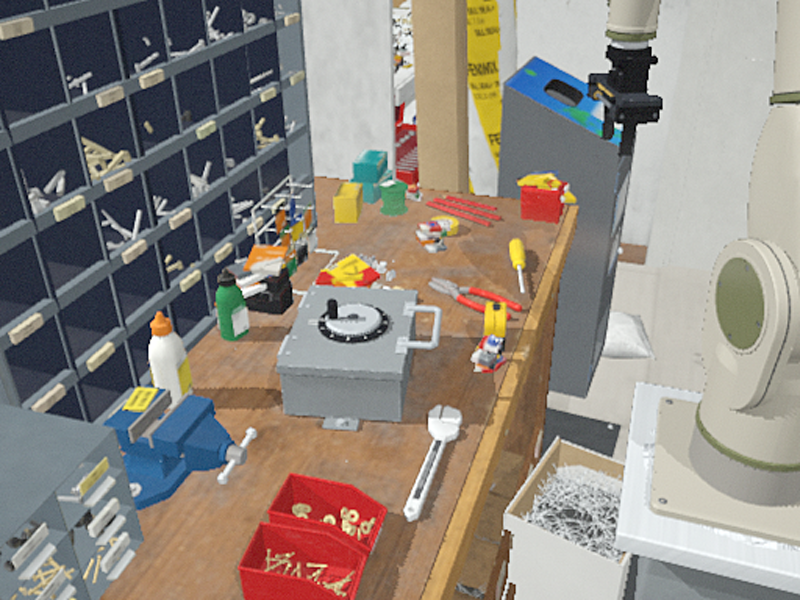

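Scene: dial about (362,326), knob near (341,315), bar (437,343), tape (507,330). Side: dial (354,322), bar (436,328). Enlarging the box.

Run:
```python
import cv2,numpy as np
a=cv2.imread("pics/scene0.png")[260:440,270:470];b=cv2.imread("pics/side0.png")[270:450,260:460]
c=np.hstack([cv2.resize(i,(400,360),interpolation=cv2.INTER_CUBIC) for i in(a,b)])
cv2.imwrite("pics/crop0.png",c)
```

```text
(no output)
```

View pics/crop0.png

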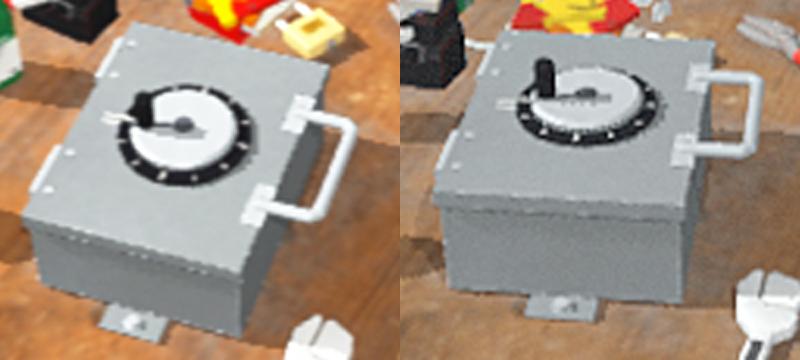

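Crop: ring centre left (187,135), right (590,106); twelve-mark end (103,118) / (497,104); bar middle (334,168) / (755,115); the knob stands near twelve.

```bash
cat > h.py <<'E'
from station import r
import cv2,numpy as np
from scipy.spatial.transform import Rotation as Ro
def cam(n):
    s=r.snapshot(n)
    if n=="wrist":
        o=r.observe();T=np.eye(4);T[:3,:3]=Ro.from_euler("xyz",o["tool_rot"]).as_matrix();T[:3,3]=o["position"]
        W=T@np.array(s["hand_eye"])
    else:
        W=np.eye(4);W[:3,:3]=Ro.from_euler("xyz",s["attitude"]).as_matrix();W[:3,3]=s["position"]
    return s["img"],np.array(s["mtx"]),W
def ray(K,W,uv):
    d=W[:3,:3]@np.linalg.inv(K)@[uv[0],uv[1],1];return W[:3,3],d
def atz(K,W,uv,z):
    p,d=ray(K,W,uv);return p+d*(z-p[2])/d[2]
def tri(A,B):
    M=np.zeros((3,3));b=np.zeros(3)
    for p,d in(A,B):
        d=d/np.linalg.norm(d);P=np.eye(3)-np.outer(d,d);M+=P;b+=P@p
    return np.linalg.solve(M,b)
def proj(K,W,p):
    c=W[:3,:3].T@(np.array(p)-W[:3,3]);return (K@c/c[2])[:2]
E
python3 - <<'E'
from h import *
np.set_printoptions(precision=4,suppress=True)
_,K1,W1=cam("scene");_,K2,W2=cam("side")
S=lambda x,y:((270+x/2)*.64-.18,(260+y/2)*.64-.18)
D=lambda x,y:((260+(x-400)/2)*.64-.18,(270+y/2)*.64-.18)
for n,a,b,z in[("dial",(187,135),(590,106),.094),("twelve",(103,118),(497,104),.09),("bar",(334,168),(755,115),.096),("barfar",(346,125),(756,82),.096),("barnear",(320,212),(752,148),.096),("knobtop",(144,96),(545,61),.13),("frontnear",(241,270),(683,207),.09),("frontfar",(329,65),(714,40),.09)]:
    A=ray(K1,W1,S(*a));B=ray(K2,W2,D(*b));print(n,tri(A,B),atz(K1,W1,S(*a),z)[:2],atz(K2,W2,D(*b),z)[:2])
E
```

```text
dial [ 0.5571 -0.035   0.0988] [ 0.5598 -0.0387] [ 0.56   -0.0421]
twelve [ 0.6249 -0.0168  0.0985] [ 0.6305 -0.0231] [ 0.6309 -0.029 ]
bar [ 0.4394 -0.0642  0.0971] [ 0.4418 -0.0655] [ 0.4379 -0.0648]
barfar [ 0.4519 -0.1069  0.099 ] [ 0.4558 -0.11  ] [ 0.4505 -0.1101]
barnear [ 0.4278 -0.0202  0.0977] [ 0.4293 -0.0216] [ 0.4276 -0.0221]
knobtop [ 0.585  -0.0211  0.1405] [ 0.5916 -0.0293] [ 0.5924 -0.0374]
frontnear [0.4552 0.0499 0.0877] [0.4542 0.0514] [0.4541 0.0529]
frontfar [ 0.5009 -0.1626  0.0957] [ 0.5035 -0.1677] [ 0.5041 -0.1722]
```

{"fn": "play_rows", "kwargs": {"increments": [[32, -24, 0, -6], [64, -48, 0, -13], [96, -72, 0, -20], [128, -96, 0, -26], [160, -120, 0, -33], [192, -144, 0, -39], [224, -168, 0, -46], [256, -192, 0, -53], [288, -216, 0, -59], [320, -240, 0, -66], [352, -264, 0, -72], [384, -288, 0, -79]], "jaw": 0.0}}

```text
clock: 1.2
position: [0.4867, -0.1552, 0.2337]
tool_rot: [3.141, 0.001, 1.791]
contact_force: [1.2, -0.5, -0.7]
finger_gap: 0.0436
gripper_force: 0.0
```

```bash
cat >> h.py <<'E'
def rel(p):
    o=r.observe();R=Ro.from_euler("xyz",o["tool_rot"]).as_matrix();return R.T@(np.array(p)-o["position"])*1000
E
python3 - <<'E'
from h import *
o=r.observe();print(o["position"],o["tool_rot"],rel((.557,-.036,.25)),o["clock"],r.snapshot("wrist")["hand_eye"])
E
```

```text
[ 0.48668104 -0.15524735  0.23372   ] [3.14139163e+00 5.23131932e-04 1.79146302e+00] [100.95585229  94.71800966 -16.31377956] 1.2 [[-7.81395075e-04 -9.57683538e-01 -2.87822221e-01  7.98803733e-02]
 [ 9.99999492e-01 -9.31504212e-04  3.84583134e-04  1.57653456e-03]
 [-6.36416547e-04 -2.87821774e-01  9.57683779e-01 -1.50730885e-01]
 [ 0.00000000e+00  0.00000000e+00  0.00000000e+00  1.00000000e+00]]
```

{"fn": "play_rows", "kwargs": {"increments": [[25, 24, -4, 0], [50, 48, -8, 0], [75, 72, -12, 0], [101, 95, -16, 0], [101, 95, -16, 0], [101, 95, -16, 0]]}}

```text
clock: 1.75
position: [0.5578, -0.0357, 0.2495]
tool_rot: [3.141, -0.001, 1.791]
contact_force: [0.2, -1.1, -0.5]
finger_gap: 0.0433
gripper_force: 0.0
```

Run:
```python
from h import *
i,K,W=cam("wrist");np.savez("w1.npz",K=K,W=W)
cv2.imwrite("pics/w1.png",cv2.resize(i[...,::-1],(800,600),interpolation=cv2.INTER_CUBIC))
o=r.observe();print(o["position"],o["tool_rot"])
```

```text
[ 0.5573353  -0.03768281  0.24922465] [-3.14105986e+00 -1.90112315e-04  1.78784209e+00]
```

View pics/w1.png

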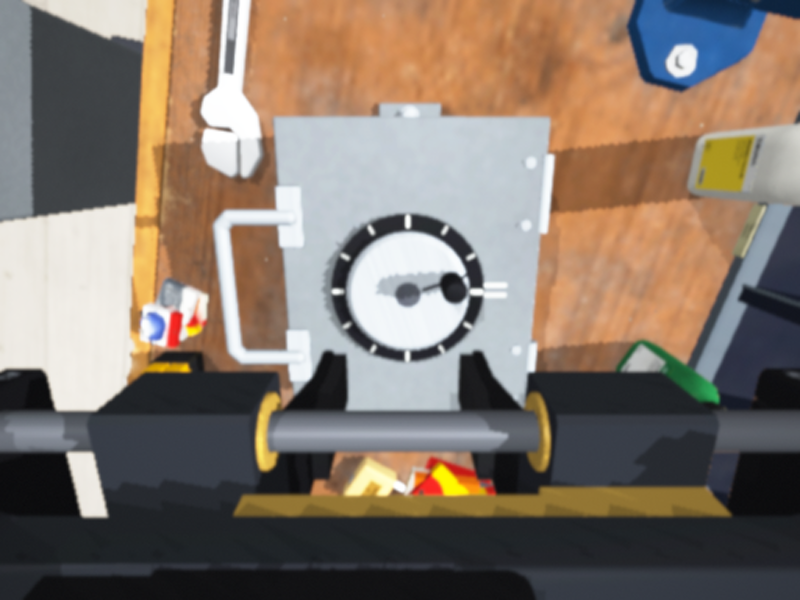

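Wrist: ring centre (407,289), twelve-mark end (507,290), knob top about (455,287), bar from (219,215) to (238,358); tape hidden at (175,365).

Run:
```python
from h import *
np.set_printoptions(precision=4,suppress=True)
d=np.load("w1.npz");K,W=d["K"],d["W"]
P=lambda x,y,z:atz(K,W,(x*.64-.18,y*.64-.18),z)
c=P(407,289,.096);t=P(507,290,.092);k=P(455,287,.137);b=(P(225,216,.096)+P(237,357,.096))/2
f=P(338,292,.096);e=P(475,291,.096)
print(c,t,k,b);print("len",np.linalg.norm((t-c)[:2]),"yaw",np.arctan2(*(t-c)[1::-1]),np.arctan2(*(e-f)[1::-1]),np.linalg.norm((e-f)[:2]),"bar-dial",c-b)
print("ring dia",np.linalg.norm(P(331,289,.096)-P(484,289,.096)),np.linalg.norm(P(407,213,.096)-P(407,362,.096)))
print("knob r,ang",np.linalg.norm((k-c)[:2]),np.arctan2(*(k-c)[1::-1]))
a=P(219,215,.101);g=P(231,358,.101);print("bar dir",np.arctan2(-(a-g)[0],(a-g)[1]))
```

```text
[ 0.5623 -0.0387  0.096 ] [ 0.6315 -0.0253  0.092 ] [ 0.5874 -0.0206  0.137 ] [ 0.4432 -0.0654  0.096 ]
len 0.07045125791223511 yaw 0.19059883086693966 0.223805130667623 0.09526890932459896 bar-dial [0.1191 0.0267 0.    ]
ring dia 0.1062194459067619 0.10713079143372259
knob r,ang 0.03092200283903734 0.6248072314435573
bar dir 0.18472957993376496
```

{"fn": "play_rows", "kwargs": {"increments": [[7, 32, 20, 0], [7, 32, 50, 0], [7, 32, 80, 0], [7, 32, 105, 0], [7, 32, 120, 0], [7, 32, 126, 0], [7, 32, 130, 0], [7, 32, 130, 0], [7, 32, 130, 0]]}}

```text
clock: 2.55
position: [0.5876, -0.0249, 0.1206]
tool_rot: [3.14, 0.001, 1.786]
contact_force: [-0.1, -1.1, 0.4]
finger_gap: 0.0432
gripper_force: 0.0
```

Run:
```python
from h import *
i,K,W=cam("wrist");j,_,_=cam("side")
c=np.hstack([cv2.resize(i[120:300,170:370,::-1],(400,360),interpolation=cv2.INTER_CUBIC),cv2.resize(j[150:300,150:317,::-1],(400,360),interpolation=cv2.INTER_CUBIC)])
cv2.imwrite("pics/w2.png",c)
o=r.observe();print(o["position"],o["tool_rot"])
```

```text
[ 0.58780121 -0.02464018  0.12084417] [3.13971893e+00 8.29232047e-04 1.78620479e+00]
```

View pics/w2.png

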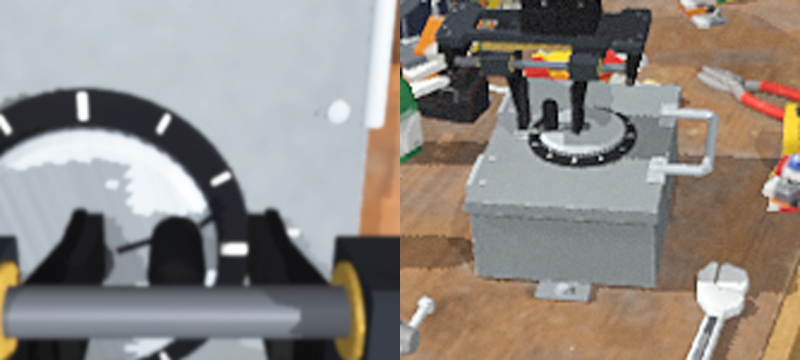

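The wrist crop shows the knob centred between the pads and the pointer slightly before twelve. The TCP offset agrees: radius 30 mm, dial about -0.27 rad. Closing on it.

{"fn": "play_rows", "kwargs": {"increments": [[0, 0, 0, 0], [0, 0, 0, 0], [0, 0, 0, 0], [0, 0, 0, 0], [0, 0, 0, 0]], "jaw": -1, "newtons": 15}}

```text
clock: 3.07
position: [0.5872, -0.0244, 0.1197]
tool_rot: [3.141, 0.0, 1.787]
contact_force: [0.3, -0.0, -0.3]
finger_gap: 0.018
gripper_force: 0.0
```

Run:
```python
from h import *
o=r.observe();print(o["position"],o["tool_rot"],o["contact_force"],o["finger_gap"])
yaw=1.787;by=.21;c=np.array([.561,-.0385])
X=np.array([np.cos(yaw),np.sin(yaw)]);Y=np.array([np.sin(yaw),-np.cos(yaw)])
a0=-.27
def pos(a): t=by-a; return c+.030*np.array([np.cos(t),np.sin(t)])
def rows(a,b,n): 
    p0=pos(a);return [[round(float(1000*(pos(x)-p0)@X),1),round(float(1000*(pos(x)-p0)@Y),1),0,0] for x in np.linspace(a,b,n+1)[1:]]
print(rows(a0,a0-np.pi,10))
```

```text
[ 0.58715471 -0.0244237   0.11966167] [3.14143904e+00 1.64600934e-04 1.78657232e+00] [ 0.28217288 -0.04299841 -0.32785555] 0.01804798271936462
[[8.6, -3.8, 0, 0], [15.5, -10.1, 0, 0], [20.2, -18.3, 0, 0], [22.1, -27.5, 0, 0], [21.1, -36.8, 0, 0], [17.3, -45.4, 0, 0], [11.0, -52.3, 0, 0], [2.9, -57.0, 0, 0], [-6.3, -58.9, 0, 0], [-15.6, -57.9, 0, 0]]
```

{"fn": "play_rows", "kwargs": {"increments": [[0, 0, 0, 0], [0, 0, 0, 0], [8.6, -3.8, 0, 0], [15.5, -10.1, 0, 0], [20.2, -18.3, 0, 0], [22.1, -27.5, 0, 0], [21.1, -36.8, 0, 0], [17.3, -45.4, 0, 0]]}}

```text
clock: 3.73
position: [0.5394, -0.0195, 0.1197]
tool_rot: [3.139, 0.004, 1.785]
contact_force: [14.1, -10.2, -8.4]
finger_gap: 0.0155
gripper_force: 15.0
```

Run:
```python
from h import *
o=r.observe();print(o["position"],o["tool_rot"],o["contact_force"],o["finger_gap"],o["gripper_force"])
```

```text
[ 0.53944782 -0.01953888  0.11974614] [3.13925216 0.00379633 1.78533924] [ 14.11756939 -10.15092278  -8.43692807] 0.015462826255492897 14.998794652638026
```

{"fn": "play_rows", "kwargs": {"increments": [[-1.5, -0.3, 0, 0], [-7.8, -7.2, 0, 0], [-15.9, -11.9, 0, 0], [-25.1, -13.8, 0, 0], [-34.4, -12.8, 0, 0], [-34.4, -12.8, 0, 0], [-34.4, -12.8, 0, 0]]}}

```text
clock: 4.32
position: [0.5347, -0.0528, 0.1197]
tool_rot: [3.139, -0.001, 1.787]
contact_force: [7.6, 2.3, -5.0]
finger_gap: 0.0155
gripper_force: 15.0
```

```bash
cat > w.py <<'E'
import numpy as np
yaw=1.787;by=.21;c=np.array([.5615,-.0395]);R=.0298
def pos(a): t=by-a; return c+R*np.array([np.cos(t),np.sin(t)])
def rows(p0,al,yaw=yaw):
    X=np.array([np.cos(yaw),np.sin(yaw)]);Y=np.array([np.sin(yaw),-np.cos(yaw)])
    return [[round(float(1000*(pos(x)-p0)@X),1),round(float(1000*(pos(x)-p0)@Y),1),0,0] for x in al]
E
python3 - <<'E'
from w import *
al=np.linspace(-3.39,-14.66,29)[1:]
p=np.array([.5344,-.0538])
print(rows(p,al[:10]));print(rows(pos(al[9]),al[10:20]));print(rows(pos(al[19]),list(al[20:])+[al[-1]]*2))
E
```

```text
[[-9.8, 5.7, 0, 0], [-17.7, 14.6, 0, 0], [-21.4, 25.9, 0, 0], [-20.5, 37.8, 0, 0], [-14.9, 48.4, 0, 0], [-5.7, 55.9, 0, 0], [5.7, 59.2, 0, 0], [17.5, 57.8, 0, 0], [27.9, 51.9, 0, 0], [35.0, 42.4, 0, 0]]
[[2.9, -11.6, 0, 0], [1.0, -23.3, 0, 0], [-5.3, -33.4, 0, 0], [-15.1, -40.2, 0, 0], [-26.8, -42.6, 0, 0], [-38.5, -40.3, 0, 0], [-48.3, -33.6, 0, 0], [-54.7, -23.5, 0, 0], [-56.7, -11.8, 0, 0], [-53.9, -0.2, 0, 0]]
[[7.1, 9.6, 0, 0], [17.4, 15.6, 0, 0], [29.2, 17.1, 0, 0], [40.7, 13.8, 0, 0], [50.0, 6.3, 0, 0], [55.6, -4.2, 0, 0], [56.6, -16.0, 0, 0], [52.9, -27.4, 0, 0], [52.9, -27.4, 0, 0], [52.9, -27.4, 0, 0]]
```

{"fn": "play_rows", "kwargs": {"increments": [[-9.8, 5.7, 0, 0], [-17.7, 14.6, 0, 0], [-21.4, 25.9, 0, 0], [-20.5, 37.8, 0, 0], [-14.9, 48.4, 0, 0], [-5.7, 55.9, 0, 0], [5.7, 59.2, 0, 0], [17.5, 57.8, 0, 0], [27.9, 51.9, 0, 0], [35.0, 42.4, 0, 0]]}}

```text
clock: 5.15
position: [0.5682, -0.0102, 0.1196]
tool_rot: [3.141, 0.002, 1.787]
contact_force: [4.6, -10.2, -2.2]
finger_gap: 0.0154
gripper_force: 15.0
```

{"fn": "play_rows", "kwargs": {"increments": [[2.9, -11.6, 0, 0], [1.0, -23.3, 0, 0], [-5.3, -33.4, 0, 0], [-15.1, -40.2, 0, 0], [-26.8, -42.6, 0, 0], [-38.5, -40.3, 0, 0], [-48.3, -33.6, 0, 0], [-54.7, -23.5, 0, 0], [-56.7, -11.8, 0, 0], [-53.9, -0.2, 0, 0]]}}

```text
clock: 5.98
position: [0.5787, -0.0651, 0.1196]
tool_rot: [-3.139, 0.002, 1.784]
contact_force: [-5.9, -3.7, 5.3]
finger_gap: 0.0154
gripper_force: 15.0
```

{"fn": "play_rows", "kwargs": {"increments": [[7.1, 9.6, 0, 0], [17.4, 15.6, 0, 0], [29.2, 17.1, 0, 0], [40.7, 13.8, 0, 0], [50.0, 6.3, 0, 0], [55.6, -4.2, 0, 0], [56.6, -16.0, 0, 0], [52.9, -27.4, 0, 0], [52.9, -27.4, 0, 0], [52.9, -27.4, 0, 0]]}}

```text
clock: 6.82
position: [0.541, -0.0184, 0.1197]
tool_rot: [3.141, 0.002, 1.786]
contact_force: [3.0, -5.2, -2.1]
finger_gap: 0.0154
gripper_force: 15.0
```

Run:
```python
from h import *
import w
print(w.pos(-14.66))
i,K,W=cam("wrist");np.savez("w3.npz",K=K,W=W);j,K2,W2=cam("side");np.savez("s3.npz",K=K2,W=W2)
k,_,_=cam("scene")
f=lambda a:cv2.resize(a,(400,360),interpolation=cv2.INTER_CUBIC)
c=np.hstack([f(i[120:300,150:350,::-1]),f(k[160:250,180:280,::-1])])
cv2.imwrite("pics/w3.png",c)
```

```text
[ 0.54156445 -0.01735019]
```

View pics/w3.png

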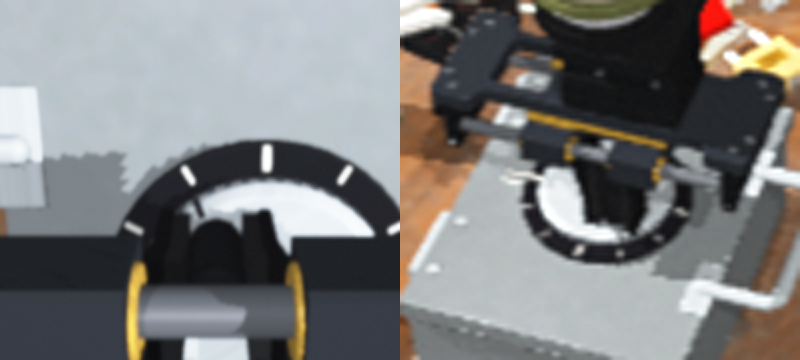

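Wrist crop: the pointer tip at (194,198) points at the mark (187,175), which is 8 (the thick nine mark is at (267,157)). Checking that with numbers.

Run:
```python
from h import *
import w
d=np.load("w3.npz");K,W=d["K"],d["W"]
def P(x,y,z): return atz(K,W,(150+x/2-.25,120+y/2-.25),z)[:2]
for n,q,z in[("tip",(193,195),.103),("in",(203,218),.103),("m8",(187,175),.095),("m9",(267,157),.095),("m10",(345,174),.095),("m7",(132,229),.095),("m11",(386,231),.095)]:
    v=P(*q,z)-w.c;print(n,np.hypot(*v)*1e3,"hour",((w.by-np.arctan2(v[1],v[0]))/(np.pi/6))%12)
al=np.linspace(-14.66,-6.807,21)[1:]
print(w.rows(w.pos(-14.66),al[:10]));print(w.rows(w.pos(al[9]),list(al[10:])+[al[-1]]*2))
```

```text
tip 44.221672027737895 hour 8.059902514624236
in 35.99707332219307 hour 8.010536488681085
m8 48.50450247185153 hour 8.052800697246116
m9 48.868931699371146 hour 9.0922059562604
m10 51.20444964994907 hour 10.083041351899041
m7 47.7112451141093 hour 6.993548162413674
m11 48.396609750638525 hour 11.040772320857654
[[3.7, 11.0, 0, 0], [2.8, 22.6, 0, 0], [-2.4, 33.0, 0, 0], [-11.2, 40.6, 0, 0], [-22.2, 44.3, 0, 0], [-33.8, 43.5, 0, 0], [-44.2, 38.2, 0, 0], [-51.8, 29.4, 0, 0], [-55.5, 18.4, 0, 0], [-54.6, 6.8, 0, 0]]
[[5.2, -10.4, 0, 0], [14.0, -18.0, 0, 0], [25.0, -21.7, 0, 0], [36.6, -20.8, 0, 0], [47.0, -15.6, 0, 0], [54.6, -6.8, 0, 0], [58.3, 4.2, 0, 0], [57.5, 15.8, 0, 0], [52.3, 26.2, 0, 0], [43.5, 33.8, 0, 0], [43.5, 33.8, 0, 0], [43.5, 33.8, 0, 0]]
```

{"fn": "play_rows", "kwargs": {"increments": [[3.7, 11.0, 0, 0], [2.8, 22.6, 0, 0], [-2.4, 33.0, 0, 0], [-11.2, 40.6, 0, 0], [-22.2, 44.3, 0, 0], [-33.8, 43.5, 0, 0], [-44.2, 38.2, 0, 0], [-51.8, 29.4, 0, 0], [-55.5, 18.4, 0, 0], [-54.6, 6.8, 0, 0]]}}

```text
clock: 7.8
position: [0.5585, -0.0701, 0.1196]
tool_rot: [3.141, -0.0, 1.785]
contact_force: [2.1, 5.8, 0.5]
finger_gap: 0.0153
gripper_force: 15.0
```

{"fn": "play_rows", "kwargs": {"increments": [[5.2, -10.4, 0, 0], [14.0, -18.0, 0, 0], [25.0, -21.7, 0, 0], [36.6, -20.8, 0, 0], [47.0, -15.6, 0, 0], [54.6, -6.8, 0, 0], [58.3, 4.2, 0, 0], [57.5, 15.8, 0, 0], [52.3, 26.2, 0, 0], [43.5, 33.8, 0, 0], [43.5, 33.8, 0, 0], [43.5, 33.8, 0, 0]]}}

```text
clock: 8.8
position: [0.5833, -0.019, 0.1199]
tool_rot: [3.139, -0.001, 1.787]
contact_force: [5.4, 3.0, 0.1]
finger_gap: 0.0154
gripper_force: 15.0
```

Run:
```python
from h import *
import w
print(w.pos(-6.807),r.observe()["joint_pos"])
i,K,W=cam("wrist");np.savez("w4.npz",K=K,W=W)
cv2.imwrite("pics/w4.png",cv2.resize(i[120:300,150:350,::-1],(600,540),interpolation=cv2.INTER_CUBIC))
```

```text
[ 0.58363023 -0.01954272] [ 0.45309345  0.39703841 -0.6102178   1.68545249  0.24607456  1.13488275
 -0.00887041]
```

View pics/w4.png

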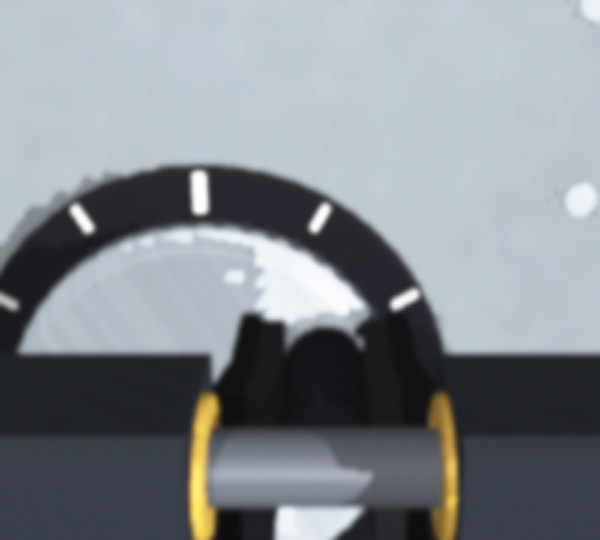

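Run:
```python
from w import *
print([[*x[:2],0,round(65*(k+1)/12,1)] for k,x in enumerate(rows(pos(-.524),np.linspace(-.524,-2.0,13)[1:]))])
```

```text
[[3.1, -2.0, 0, 5.4], [5.9, -4.4, 0, 10.8], [8.3, -7.1, 0, 16.2], [10.5, -10.0, 0, 21.7], [12.2, -13.3, 0, 27.1], [13.6, -16.7, 0, 32.5], [14.5, -20.2, 0, 37.9], [15.0, -23.8, 0, 43.3], [15.0, -27.5, 0, 48.8], [14.6, -31.1, 0, 54.2], [13.7, -34.7, 0, 59.6], [12.4, -38.1, 0, 65.0]]
```

{"fn": "play_rows", "kwargs": {"increments": [[3.1, -2.0, 0, 5.4], [5.9, -4.4, 0, 10.8], [8.3, -7.1, 0, 16.2], [10.5, -10.0, 0, 21.7], [12.2, -13.3, 0, 27.1], [13.6, -16.7, 0, 32.5], [14.5, -20.2, 0, 37.9], [15.0, -23.8, 0, 43.3], [15.0, -27.5, 0, 48.8], [14.6, -31.1, 0, 54.2], [13.7, -34.7, 0, 59.6], [12.4, -38.1, 0, 65.0]], "newtons": 8}}

```text
clock: 9.85
position: [0.5429, -0.0154, 0.12]
tool_rot: [3.141, -0.002, 0.647]
contact_force: [8.2, 6.4, -0.4]
finger_gap: 0.0157
gripper_force: 8.0
```

{"fn": "play_rows", "kwargs": {"increments": [[0, 0, 0, 0], [0, 0, 0, 0]], "newtons": 5}}

```text
clock: 10.02
position: [0.5426, -0.0157, 0.1199]
tool_rot: [3.141, -0.0, 0.652]
contact_force: [-0.2, 0.5, 3.5]
finger_gap: 0.0156
gripper_force: 5.0
```

```bash
cat > f.py <<'E'
from h import *
import w
o=r.observe();v=o["position"][:2]-w.c;t=np.arctan2(v[1],v[0]);F=np.array(o["contact_force"][:2])
ra=v/np.hypot(*v);ta=np.array([-ra[1],ra[0]])
print("a",(w.by-t),"r",np.hypot(*v)*1e3,"Frad",F@ra,"Ftan(ccw+)",F@ta,"yaw",o["tool_rot"][2],o["joint_pos"][6])
E
python3 f.py; python3 -c "
from w import *
y=yaw-np.radians(65)
# generic step set: in tool axes with x tangential; 6 rows of 0.04 rad and spin
al=np.linspace(-2.0,-2.24,7)[1:]
print(pos(-2.0),y,[[*x[:2],0,round(float(np.degrees(a+2.0)),1)] for x,a in zip(rows(pos(-2.0),al,y),al)])"
```

```text
a -2.0319246399972934 r 30.410264463936578 Frad 0.46126291869235403 Ftan(ccw+) -0.14603994984150395 yaw 0.6523285856125467 -1.0801654415164728
[ 0.54372262 -0.01558338] 0.6525359862036857 [[-1.2, 0.0, 0, -2.3], [-2.4, 0.1, 0, -4.6], [-3.6, 0.2, 0, -6.9], [-4.8, 0.3, 0, -9.2], [-5.9, 0.5, 0, -11.5], [-7.1, 0.8, 0, -13.8]]
```

{"fn": "play_rows", "kwargs": {"increments": [[-1.2, 0.0, 0, -2.3], [-2.4, 0.1, 0, -4.6], [-3.6, 0.2, 0, -6.9], [-4.8, 0.3, 0, -9.2], [-5.9, 0.5, 0, -11.5], [-7.1, 0.8, 0, -13.8]]}}

```text
clock: 10.52
position: [0.5381, -0.0205, 0.1199]
tool_rot: [3.141, -0.001, 0.896]
contact_force: [3.5, 2.5, 2.8]
finger_gap: 0.0158
gripper_force: 5.0
```

```bash
python3 f.py
```

```text
a -2.251149100811857 r 30.166160383726506 Frad -1.0921834360321274 Ftan(ccw+) -4.1626079741575515 yaw 0.896420303847731 -0.832468718442049
```

{"fn": "play_rows", "kwargs": {"increments": [[-1.2, 0.0, 0, -2.3], [-2.4, 0.1, 0, -4.6], [-3.6, 0.2, 0, -6.9], [-3.6, 0.2, 0, -6.9]]}}

```text
clock: 10.85
position: [0.5358, -0.0238, 0.1199]
tool_rot: [3.141, -0.0, 1.016]
contact_force: [1.5, 0.7, 3.4]
finger_gap: 0.0157
gripper_force: 5.0
```

```bash
python3 f.py;  python3 - <<'E'
from h import *
i,K,W=cam("wrist");np.savez("w5.npz",K=K,W=W)
cv2.imwrite("pics/w5.png",cv2.resize(i[120:300,150:350,::-1],(600,540),interpolation=cv2.INTER_CUBIC))
E
```

```text
a -2.3826503627692706 r 30.09447860853934 Frad -0.8823005185845391 Ftan(ccw+) -1.4103054519496268 yaw 1.0160536783559937 -0.7095902964654551
```

View pics/w5.png

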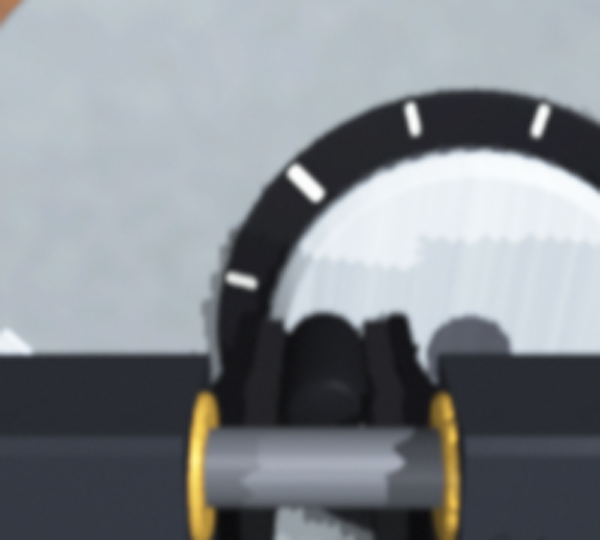

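The picture shows the knob about 3 mm behind in the pads but still well held, so the dial is at about -2.28 rad. Raising the grip to 8 N, which keeps the slip limit well under the bolt's, and going on in short steps.

{"fn": "play_rows", "kwargs": {"increments": [[0, 0, 0, 0], [-1.2, 0.0, 0, -2.3], [-2.4, 0.1, 0, -4.6], [-3.6, 0.2, 0, -6.9], [-3.6, 0.2, 0, -6.9]], "newtons": 8}}

```text
clock: 11.32
position: [0.5344, -0.0266, 0.1198]
tool_rot: [3.141, -0.0, 1.135]
contact_force: [3.2, 0.5, 4.9]
finger_gap: 0.0155
gripper_force: 8.0
```

```bash
python3 f.py
```

```text
a -2.487252805738493 r 29.97960103274751 Frad -2.6766357995832757 Ftan(ccw+) -1.8780485715726916 yaw 1.1349076655589376 -0.5881896345508101
```

{"fn": "play_rows", "kwargs": {"increments": [[-1.2, 0.0, 0, -2.3], [-2.4, 0.1, 0, -4.6], [-3.6, 0.2, 0, -6.9], [-3.6, 0.2, 0, -6.9]]}}

```text
clock: 11.65
position: [0.533, -0.0304, 0.1198]
tool_rot: [3.141, 0.001, 1.254]
contact_force: [1.4, -1.2, 6.7]
finger_gap: 0.0156
gripper_force: 8.0
```

{"fn": "play_rows", "kwargs": {"increments": [[-1.2, 0.0, 0, -2.3], [-2.4, 0.1, 0, -4.6], [-3.6, 0.2, 0, -6.9], [-3.6, 0.2, 0, -6.9]]}}

```text
clock: 11.98
position: [0.5323, -0.0336, 0.1199]
tool_rot: [3.141, 0.0, 1.374]
contact_force: [1.8, -0.8, 5.3]
finger_gap: 0.0156
gripper_force: 8.0
```

```bash
python3 f.py
```

```text
a -2.7337791592249774 r 29.79406140669004 Frad -1.9107124585398139 Ftan(ccw+) 0.46778872390018494 yaw 1.3740738245181978 -0.34213389480260226
```

{"fn": "play_rows", "kwargs": {"increments": [[-1.2, 0.0, 0, -2.3], [-2.4, 0.1, 0, -4.6], [-3.6, 0.2, 0, -6.9], [-3.6, 0.2, 0, -6.9]]}}

```text
clock: 12.32
position: [0.5319, -0.0371, 0.1199]
tool_rot: [3.14, 0.0, 1.494]
contact_force: [3.4, -0.4, 4.8]
finger_gap: 0.0155
gripper_force: 8.0
```

```bash
python3 f.py
```

```text
a -2.84962579497812 r 29.684469348425527 Frad -3.419719416259404 Ftan(ccw+) 0.11364512829805384 yaw 1.4940117500089638 -0.2191411872026382
```

{"fn": "play_rows", "kwargs": {"increments": [[-1.2, 0.0, 0, -2.3], [-2.4, 0.1, 0, -4.6], [-3.6, 0.2, 0, -6.9], [-3.6, 0.2, 0, -6.9]]}}

```text
clock: 12.65
position: [0.5321, -0.0392, 0.1199]
tool_rot: [3.14, -0.001, 1.615]
contact_force: [5.1, 3.9, 3.7]
finger_gap: 0.0155
gripper_force: 8.0
```

```bash
python3 f.py
```

```text
a -2.9215041494329483 r 29.422762934327952 Frad -5.0469326650187085 Ftan(ccw+) -3.9237287695701792 yaw 1.6153814161110145 -0.09616165771023516
```

{"fn": "play_rows", "kwargs": {"increments": [[-1.2, 0.0, 0, -2.3], [-2.4, 0.1, 0, -4.6], [-2.4, 0.1, 0, -4.6]]}}

```text
clock: 12.9
position: [0.5326, -0.0407, 0.1199]
tool_rot: [3.139, -0.002, 1.696]
contact_force: [6.2, 6.7, 2.2]
finger_gap: 0.016
gripper_force: 8.0
```

```bash
python3 f.py
```

```text
a 3.3088837610103257 r 28.9645889004537 Frad -6.5075285857694505 Ftan(ccw+) -6.420999273119709 yaw 1.6963867441825082 -0.014344339529025205
```

{"fn": "play_rows", "kwargs": {"increments": [[0, 0, 0, 0], [-0.8, 0.0, 0, -1.5], [-1.6, 0.1, 0, -3.0], [-1.6, 0.1, 0, -3.0]], "newtons": 10}}

```text
clock: 13.23
position: [0.5328, -0.0412, 0.1199]
tool_rot: [3.139, -0.003, 1.749]
contact_force: [6.1, 10.1, 3.1]
finger_gap: 0.0158
gripper_force: 10.0
```

```bash
python3 f.py
```

```text
a 3.2922020761804625 r 28.705139520583703 Frad -6.664868264688591 Ftan(ccw+) -9.755587440555542 yaw 1.7487430876919716 0.037952312567811584
```

The dial has come up solid: the force rises to about 10 N with almost no movement, near half past six. Letting go and rising.

{"fn": "play_rows", "kwargs": {"increments": [[0, 0, 0, 0], [0, 0, 0, 0], [0, 0, 0, 0], [0, 0, 0, 0], [0, 0, -20, 0], [0, 0, -40, 0], [0, 0, -60, -1], [0, 0, -60, -2]], "jaw": 0}}

```text
clock: 13.9
position: [0.5331, -0.0445, 0.1829]
tool_rot: [3.138, 0.002, 1.783]
contact_force: [0.6, -0.7, 0.8]
finger_gap: 0.0432
gripper_force: 0.0
```

{"fn": "play_rows", "kwargs": {"increments": [[-2, -31, 0, 0], [-4, -62, 0, 0], [-6, -93, 0, 0], [-6, -93, 0, 0], [-6, -93, 0, 0]], "jaw": -0.31}}

```text
clock: 14.32
position: [0.4408, -0.0708, 0.1792]
tool_rot: [-3.14, 0.001, 1.78]
contact_force: [0.0, -0.1, -0.1]
finger_gap: 0.0309
gripper_force: 0.0
```

Run:
```python
from h import *
o=r.observe();print(o["position"],o["tool_rot"],o["finger_gap"],rel((.4427,-.065,.088)))
i,K,W=cam("wrist");np.savez("w6.npz",K=K,W=W)
cv2.imwrite("pics/w6.png",cv2.resize(i[100:384,100:400,::-1],(600,568),interpolation=cv2.INTER_CUBIC))
```

```text
[ 0.44083287 -0.07083647  0.17919627] [-3.14045878e+00  1.21756574e-03  1.78030368e+00] 0.03088131450693351 [ 5.43155913  3.14355316 91.18622266]
```

View pics/w6.png

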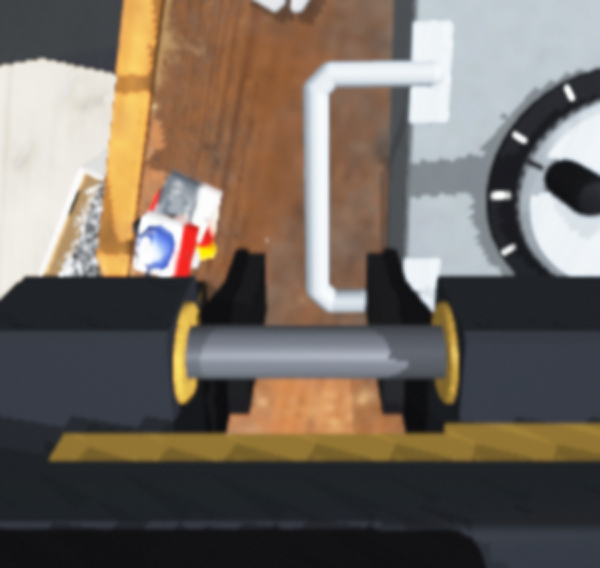

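Bar axis runs from (317,75) to (320,297) in the crop, lined up with the finger middle (316). The pointer stands between 6 and 7.

Run:
```python
from h import *
d=np.load("w6.npz")
P=lambda x,y:atz(d["K"],d["W"],(100+x/2-.25,100+y/2-.25),.096)
a,b=P(316,75),P(321,297);print(a,b,(a+b)/2,np.linalg.norm(a-b),rel([*((a+b)/2)[:2],.088]))
```

```text
[ 0.43206473 -0.01514138  0.096     ] [ 0.45469041 -0.11048464  0.096     ] [ 0.44337757 -0.06281301  0.096     ] 0.09799111572279431 [ 7.01366459  2.97350507 91.41960445]
```

{"fn": "play_rows", "kwargs": {"increments": [[7, 2.5, 25, 0], [7, 2.5, 50, 0], [7, 2.5, 72, 0], [7, 2.5, 86, 0], [7, 2.5, 91, 0], [7, 2.5, 91, 0]]}}

```text
clock: 14.87
position: [0.443, -0.0618, 0.0874]
tool_rot: [-3.14, -0.002, 1.784]
contact_force: [-1.2, -0.4, 0.2]
finger_gap: 0.03
gripper_force: 0.0
```

{"fn": "play_rows", "kwargs": {"increments": [[0, 0, 0, 0], [0, 0, 0, 0], [0, 0, 0, 0], [0, 0, 0, 0], [0, 0, 0, 0], [0, 0, 0, 0]], "jaw": -1, "newtons": 25}}

```text
clock: 15.37
position: [0.4395, -0.0636, 0.0887]
tool_rot: [-3.133, 0.0, 1.782]
contact_force: [-21.5, -2.5, 19.5]
finger_gap: 0.0092
gripper_force: 25.0
```

Run:
```python
import numpy as np
L=np.hypot(212,6);b=np.arctan2(6,212)
al=np.linspace(0,1.25,22)[1:]
for a in al: print([0,round(float(212-L*np.cos(a+b)),1),round(float(-(L*np.sin(a+b)-6)),1),0],end=", ")
```

```text
[0, 0.7, -12.6, 0], [0, 2.2, -25.1, 0], [0, 4.4, -37.6, 0], [0, 7.4, -49.8, 0], [0, 11.1, -61.9, 0], [0, 15.5, -73.7, 0], [0, 20.6, -85.3, 0], [0, 26.3, -96.5, 0], [0, 32.8, -107.4, 0], [0, 39.8, -117.8, 0], [0, 47.5, -127.9, 0], [0, 55.8, -137.4, 0], [0, 64.6, -146.5, 0], [0, 73.9, -155.0, 0], [0, 83.7, -162.9, 0], [0, 94.0, -170.2, 0], [0, 104.7, -176.9, 0], [0, 115.7, -183.0, 0], [0, 127.2, -188.4, 0], [0, 138.9, -193.1, 0], [0, 150.8, -197.1, 0],
```

{"fn": "play_rows", "kwargs": {"increments": [[0, -1.5, -0.5, 0], [0, -3.3, -1, 0], [0, -3.3, -1, 0], [0, -3.3, -1, 0]]}}

```text
clock: 15.7
position: [0.4395, -0.0636, 0.0896]
tool_rot: [-3.14, 0.0, 1.783]
contact_force: [-5.4, -2.6, -1.1]
finger_gap: 0.0088
gripper_force: 25.0
```

{"fn": "play_rows", "kwargs": {"increments": [[0, -0.7, -1, 0], [0, -0.7, -2.5, 0], [0, -0.7, -2.5, 0]]}}

```text
clock: 15.95
position: [0.4395, -0.0635, 0.0923]
tool_rot: [3.141, 0.0, 1.783]
contact_force: [-0.4, -2.7, -5.7]
finger_gap: 0.0086
gripper_force: 25.0
```

{"fn": "play_rows", "kwargs": {"increments": [[0, 0, -2.5, 0], [0, 0.1, -5, 0], [0, 0.2, -7.5, 0], [0, 0.2, -7.5, 0]]}}

```text
clock: 16.28
position: [0.44, -0.0634, 0.1003]
tool_rot: [3.141, 0.001, 1.783]
contact_force: [-0.1, -4.0, -1.4]
finger_gap: 0.009
gripper_force: 25.0
```

The lid is rising with little force. Following the arc.

{"fn": "play_rows", "kwargs": {"increments": [[0, 1.8, -15.1, 0], [0, 4.0, -27.6, 0], [0, 7.0, -39.8, 0], [0, 10.7, -51.9, 0], [0, 15.1, -63.7, 0], [0, 20.2, -75.3, 0], [0, 25.9, -86.5, 0], [0, 25.9, -86.5, 0]]}}

```text
clock: 16.95
position: [0.4652, -0.0579, 0.1878]
tool_rot: [-3.141, 0.001, 1.783]
contact_force: [-7.9, -3.3, 5.2]
finger_gap: 0.0091
gripper_force: 25.0
```

{"fn": "play_rows", "kwargs": {"increments": [[0, 5.5, -10.9, 0], [0, 12.5, -21.3, 0], [0, 20.2, -31.4, 0], [0, 28.5, -40.9, 0], [0, 37.3, -50.0, 0], [0, 46.6, -58.5, 0], [0, 56.4, -66.4, 0], [0, 56.4, -66.4, 0]]}}

```text
clock: 17.62
position: [0.5196, -0.0459, 0.2545]
tool_rot: [-3.139, 0.001, 1.783]
contact_force: [-11.8, -4.0, 15.9]
finger_gap: 0.0089
gripper_force: 25.0
```

{"fn": "play_rows", "kwargs": {"increments": [[0, 9.3, -9.3, 0], [0, 20.0, -16.0, 0], [0, 31.0, -22.1, 0], [0, 42.5, -27.5, 0], [0, 54.2, -32.2, 0], [0, 64.0, -36.0, 0], [0, 64.0, -36.0, 0]]}}

```text
clock: 18.2
position: [0.5837, -0.0317, 0.2905]
tool_rot: [3.14, 0.0, 1.784]
contact_force: [-2.7, -2.6, 9.7]
finger_gap: 0.0091
gripper_force: 25.0
```

{"fn": "play_rows", "kwargs": {"increments": [[0, 0, 0, 0], [0, 0, 0, 0], [0, 0, 0, 0], [0, 0, 0, 0], [0, 0, -20, 0], [0, 0, -50, 0], [0, -10, -80, 0], [0, -40, -90, 0], [0, -80, -90, 0], [0, -80, -90, 0]], "jaw": -0.3}}

```text
clock: 19.03
position: [0.4998, -0.05, 0.3795]
tool_rot: [-3.141, 0.003, 1.782]
contact_force: [-0.3, 0.4, 0.9]
finger_gap: 0.0304
gripper_force: 0.0
```

Run:
```python
from h import *
j,_,_=cam("side")
cv2.imwrite("pics/end.png",cv2.resize(j[...,::-1],(800,600)))
```

```text
(no output)
```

View pics/end.png

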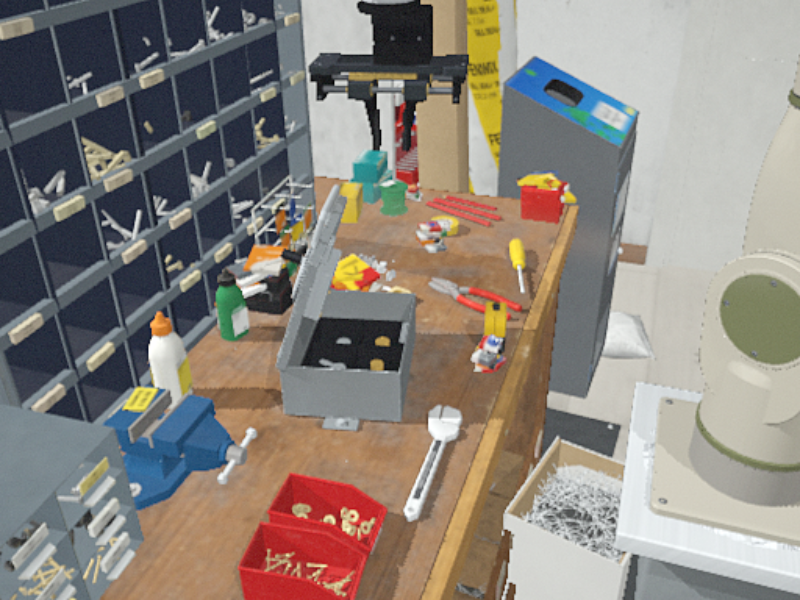

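The lid stands open (top edge at about (335,190)), the gripper is clear, and the other things have not moved. Handing in.

```bash
python3 -c "
from station import r
print(r.close_job())"
```

```text
the job is handed in; nothing more can be done
None
```

The strongbox is unlocked and its lid stands open at about 1.25 rad (estimated from the hand's path), the other things on the counter look undisturbed, and the job was handed in at about 19 s; no verdict came back.

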